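Clamp a mirror-polished plate in the engraver's vice by its edges

ROBOT

A 6-joint arm with a two-finger parallel gripper is mounted at the origin on the work surface. World frame = base frame: x ahead of the robot, y to its left, z up, the work surface at z = 0. Lengths are in m, angles in rad, forces in N, time in s.
With the tool pointing down it reaches from about 0.35 to 0.775 m from the base axis. Payload 7.3 kg.
Tool frame: the origin (TCP) lies at the centre of the arm's flange, where the gripper is bolted on; the fingertips stand 178 mm ahead of it and the grasp point (between the pads) lies robot.pinch_z ahead of it (robot.pinch_z is the distance from the TCP to the grasp point, in m); x points along the fingers, z is the direction in which the jaws open and shut, and the axes are right-handed (so a half turn about x gives the same grasp; the last joint's range is limited). The gripper opens to 92 mm and grips with 3 to 60 N. Pads are 19 mm wide; open, the fingers measure 130 mm over their backs; the gripper's body (75 mm by 190 mm) begins 47 mm behind the grasp point.
Start: joints at [-1.282, 0.342, 1.524, -0, 1.275, -0.146], TCP at [0.221, -0.476, 0.405] pointing down, gripper open.
Joint ranges: [-2.53, 2.53], [-0.77, 2.02], [0.04, 2.7], [-1, 4.14], [0.28, 2.66], [-3.11, 3.11]. Speed limits (rad/s): [2.57, 2.57, 3.14, 3.14, 3.14, 3.14].

INTERFACE

Orientations are given as [roll, pitch, yaw] about the fixed x, y, z axes, in that order (R = Rz(yaw) Ry(pitch) Rx(roll)).
In Python, from cell import robot gives the robot as it stands.
- The arm moves only by the shell command python3 -m jog 'ROWS' [FORCE]. ROWS is JSON, a list of rows, each an object of numbers: "fingers": the closure, from 0 (fully open) to 1 (shut); "x", "y", "z": the shift along the tool's x, y, z in cm; "spin": the turn about the tool's x in degrees. A call has 1 to 5 rows; each row is the pose to reach, as a shift and turn from the pose commanded when the call began, along the tool's axes at that moment; what a row does not reach only later rows make up. A row lasts 1/8 s, in which the tool goes at most 62.5 mm and 10.7 degrees, less where a joint would pass 70% of its speed; a pose out of reach is approached as far as the arm can. A call with a gripper value outside its range is refused whole. The fingers move at their own pace and stop on an object; FORCE is the grip in N (left out, the last holds). Time passes only in rows, so rows that repeat a pose let the fingers close. It gives the time, the measured TCP pose, the force and the opening at its end, in the units of the state.
- robot.observe(): the state, without advancing time (a new reading comes with each control period).
- robot.read_camera(name): name is "scene" or "top" or "wrist"; returns a dict with "color" (384x512x3 uint8, red, green, blue), "mtx" (3x3 intrinsics, pixels), "view" (4x4, takes a point from world to camera coordinates); the wrist camera has in their place "T_tool_cam" (4x4, takes a point from camera to tool coordinates, whose origin is the TCP and whose axes are the tool frame's). Camera axes: x right, y down, z forward; pixel columns grow to the right and rows downward; lengths in m; the calibration is good to about 2 mm. A picture is of the moment at which its call begins: read the wrist's pose just before it. There is no depth.
- robot.hand_in(): hands the job in, once; it reports no verdict.
Trained networks look in a picture, given as the dict that the camera call returned (one of the last four; its "shot" number tells which), for a name from the list of things; names that differ only in an ending like _2 or _b are one class to them, and where a whole thing is asked for, a point or a joint stands for the part that bears it (a point fixed in the world has none). Each returns a list of dicts, best first, with "conf" (0 to 1); they miss things now and then, are a little off and sometimes report something else, mostly with a low value. They report only what shows in the picture. A call takes as long as a camera call. They do not tell look-alikes from the thing itself.
- robot.look_for(target, picture): "xy" ([column, row] in pixels, amid what is visible of it).
The state is a dict: "time": time; "qpos": joint angles; "qvel": joint speeds; "joint_efforts": joint torques, N m; "tool_pos": TCP position; "tool_rot": TCP orientation; "contact_force": force on the tool from outside, world axes, zero at the start; "torque": the same for the moment, N m; "opening": finger opening in m.
Only numpy, scipy, OpenCV 4.12 (cv2) and the standard library are available. Lean on these libraries where they do the work, as an engineer would, in place of code of your own. Each camera call takes 0.05 s, during which the arm holds its last target. There are 200 camera calls.

TASK

Set up the polished brass plate for engraving: pick it up off its cork rest by its two long edges, lay it gently, lengthwise and centred across the bed, flat between the open jaws of the plate vice, and let go. Then push the sliding jaw fully home with the fingers so that the plate is held squarely by its two ends between the jaws, with no gap. Never touch the polished faces with the gripper or arm, do not drop the plate, and leave the other things on the bench alone.

Things in the scene. Friction and masses are not known exactly. Their poses are not given: they have to be found in the camera images.
- plate: polished brass plate, 110 (x) x 60 (y) x 6 mm thick, about 0.3 kg, loose, at first lying on the rest and overhanging it all round. Origin: centre of its underside; z up through the polished face. Its ends are alike, so it may go in either way round. The robot may touch only its narrow edges and a 5 mm border.
- plate_face: the polished area of both faces of that plate, 100 x 50 mm, part of the plate and centred in it; same origin and axes as the plate. The robot must not touch it.
- rest: fixed wooden rest with a cork top, 74 (x) x 34 (y) x 30 mm high; origin: centre of its underside.
- vice: fixed steel plate vice; origin: centre of its underside, x from the sliding jaw (robot side) to the fixed jaw. Foot 240 x 88 x 12 mm; on it a bed 36 mm wide (y), top 40 mm above the table, x=-110 to +105 mm. Fixed jaw: block 44 mm wide, 18 mm above the bed, clamping face at x=+85 mm. The plate lies with its long side along x, overhanging the bed 12 mm on each side.
- vice_seat (a point): point on the top of the bed (40 mm up) where the centre of the plate's underside is when it is clamped: vice x=+30 mm, y=0; axes as the vice's.
- jaw (a joint): sliding jaw, m of travel towards the fixed jaw: 0 = open (155 mm between jaws), starts at 0 to 0.02, 0.045 = closed on the 110 mm plate, stop 0.06. Moves stiffly (4 N), stays where left. Steel block 44 mm wide, 24 long, 20 high above the bed, with a 10 mm thick thumb plate at its back, top 42 mm above the bed. Clamping face at vice x = -70 mm + travel.
- jaw_back (a point): point on the flat back (robot's side) of the sliding jaw to push on, 70 mm above the table, mid-width, at vice x = -94 mm + travel; axes as the vice's.
- blank: bystander: square copper blank 70 x 70 x 5 mm lying on the bench; origin: centre of its underside.
- jar: bystander: closed glass jar, 80 mm diameter, 110 mm high; origin: centre of its underside.
- graver_mug: bystander: white mug, 76 mm diameter, 95 mm high, with four gravers standing in it up to 155 mm (one piece); origin: centre of its underside.
- bur_block: bystander: wooden block 60 x 120 x 25 mm with rows of burs up to 60 mm high; origin: centre of its underside.
There are look-alikes about, which are no part of the job. Of the things shaped like the plate, the brass one is meant.

How it is judged:
By the outcome, as a careful person would: the job done as asked, in the order asked, and still so for the second after the job is handed in, with the robot touching nothing.
It also fails if it takes over 54 s, if anything falls off the work surface, if the arm or the gripper's body presses on something with over 40 N, if the wrist force passes 120 N, or if a joint passes its speed limit or range.

## Working session

There is one attempt and no reset: what is moved stays moved. The work goes in short steps, Python scripts to look and compute and a shell command to move; the robot and the scene stay as the last step left them, time stands still between calls to the robot, and variables do not carry over. Pictures are saved under pics/ and viewed, on a budget of 10 in all, crops included, one or two more only if the job needs it, and the job is handed in when it is done.

```bash
ls; mkdir -p pics; python3 - <<'E'
from cell import robot
import cv2,numpy as np
s=robot.observe();print(s['time'],s['tool_pos'],s['tool_rot'],s['opening'],robot.pinch_z)
for c in('scene','top'):
    p=robot.read_camera(c);cv2.imwrite(f'pics/{c}0.png',p['color'][:,:,::-1])
    print(c,p['mtx'].tolist(),np.round(p['view'],4).tolist())
    for n in('plate','rest','vice','jaw','blank','jar','graver_mug','bur_block','jaw_back','vice_seat'):
        print(n,[(np.round(d['xy']).tolist(),round(d['conf'],2)) for d in robot.look_for(n,p)][:4])
E
```

```text
pics
0.0 [ 0.22112781 -0.47600555  0.40403622] [2.99289861 1.56923499 1.85691131] 0.09215293606465828 0.1592
scene [[422.42161607813375, 0.0, 260.0354682206492], [0.0, 422.42161607813375, 189.0400412975357], [0.0, 0.0, 1.0]] [[-0.5249, 0.851, -0.0192, 0.2761], [0.5998, 0.3537, -0.7177, -0.2857], [-0.6039, -0.3882, -0.6961, 1.5739], [0.0, 0.0, 0.0, 1.0]]
plate [([254.0, 189.0], 0.98), ([168.0, 229.0], 0.95), ([196.0, 180.0], 0.89)]
rest []
vice [([307.0, 227.0], 0.69)]
jaw [([333.0, 203.0], 0.74)]
blank [([233.0, 230.0], 0.69), ([327.0, 202.0], 0.58)]
jar [([123.0, 166.0], 0.57)]
graver_mug [([401.0, 264.0], 0.86)]
bur_block [([232.0, 232.0], 0.68), ([421.0, 223.0], 0.59)]
jaw_back [([329.0, 201.0], 0.73)]
vice_seat [([305.0, 228.0], 0.87)]
top [[419.67330359548026, 0.0, 253.69949881255494], [0.0, 419.67330359548026, 200.6363434763819], [0.0, 0.0, 1.0]] [[-0.0173, -0.9998, -0.0076, 0.0259], [-0.9877, 0.0183, -0.1552, 0.5877], [0.1554, 0.0048, -0.9878, 1.1305], [0.0, 0.0, 0.0, 1.0]]
plate [([312.0, 145.0], 0.83), ([323.0, 205.0], 0.72), ([273.0, 237.0], 0.7), ([106.0, 275.0], 0.41)]
rest [([201.0, 218.0], 0.46)]
vice [([202.0, 216.0], 0.65)]
jaw [([190.0, 237.0], 0.74), ([325.0, 205.0], 0.3)]
blank [([255.0, 176.0], 0.62), ([326.0, 207.0], 0.33)]
jar [([407.0, 171.0], 0.64), ([110.0, 279.0], 0.31)]
graver_mug [([99.0, 198.0], 0.6)]
bur_block [([106.0, 277.0], 0.62)]
jaw_back [([189.0, 238.0], 0.53)]
vice_seat [([201.0, 217.0], 0.61)]
```

```bash
python3 - <<'E'
import cv2
a=cv2.imread('pics/top0.png');cv2.imwrite('pics/top0b.png',cv2.resize(a[110:310,70:440],(800,432),interpolation=cv2.INTER_CUBIC))
E
```

```text
(no output)
```

View pics/top0b.png

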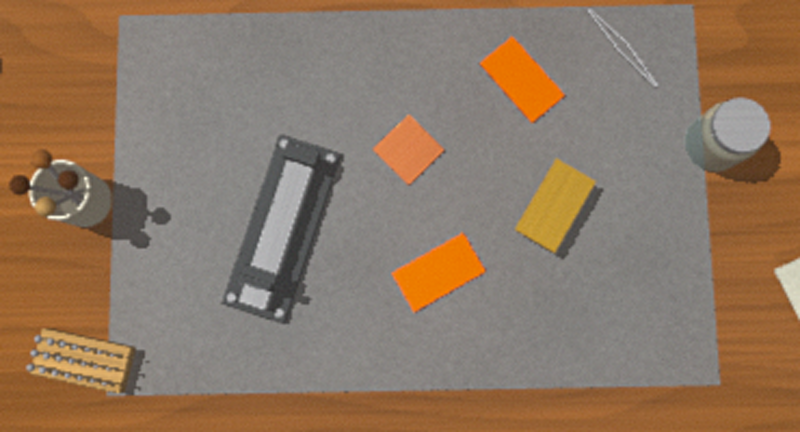

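View pics/scene0.png

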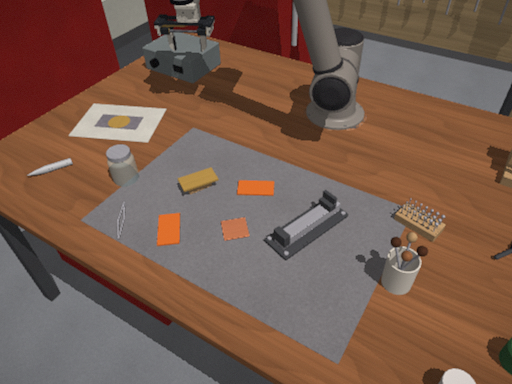

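The top view shows the brass plate raised on its rest at crop (556,205), with a shadow. The two flat orange plates and the copper blank are look-alikes. The vice is at crop (283,228), with the sliding jaw at its lower end (258,290).

```bash
cat >h.py <<'E'
from cell import robot
import cv2,numpy as np
from scipy.spatial.transform import Rotation as R
def Rt(s): return R.from_euler('xyz',s['tool_rot']).as_matrix()
def ray(px,p,z,s=None):
    d=np.linalg.inv(p['mtx'])@np.array([*px,1.])
    if 'view' in p: C=np.linalg.inv(p['view'])
    else:
        T=np.eye(4);T[:3,:3]=Rt(s);T[:3,3]=s['tool_pos'];C=T@p['T_tool_cam']
    o=C[:3,3];v=C[:3,:3]@d
    return o+v*(z-o[2])/v[2]
def proj(X,p,s=None):
    if 'view' in p: V=p['view']
    else:
        T=np.eye(4);T[:3,:3]=Rt(s);T[:3,3]=s['tool_pos'];V=np.linalg.inv(T@p['T_tool_cam'])
    c=V[:3,:3]@X+V[:3,3];u=p['mtx']@c;return u[:2]/u[2]
E
python3 - <<'E'
from h import *
s=robot.observe();M=Rt(s);print('tool axes cols\n',M.round(3))
p=robot.read_camera('top')
h=cv2.cvtColor(p['color'],cv2.COLOR_RGB2HSV);u,v=327,205
print(h[v,u])
m=cv2.inRange(h,np.array([int(h[v,u,0])-4,120,100]),np.array([int(h[v,u,0])+4,255,255]))
n,l,st,ce=cv2.connectedComponentsWithStats(m)
c=max(cv2.findContours((l==l[v,u]).astype('uint8'),0,1)[0],key=len)
b=cv2.boxPoints(cv2.minAreaRect(c))
w=np.array([ray(q,p,.036) for q in b]);print('plate',w.mean(0).round(4),[(w[(i+1)%4]-w[i])[:2].round(4).tolist() for i in range(2)])
e=[(w[(i+1)%4]-w[i]) for i in range(2)];e=max(e,key=np.linalg.norm);print(np.degrees(np.arctan2(e[1],e[0])))
f=lambda a:(70+a[0]*370/800,110+a[1]*200/432)
w=np.array([ray(f(a),p,.012) for a in [(282,135),(343,153),(288,322),(223,303)]]);print('foot',w.mean(0),w.round(3).tolist())
d=w[0]+w[1]-w[2]-w[3];print(np.degrees(np.arctan2(d[1],d[0])))
w2=ray(f((298,225)),p,.012)
E
```

```text
tool axes cols
 [[ 0.     0.907  0.421]
 [-0.     0.421 -0.907]
 [-1.    -0.     0.   ]]
[ 21 181 197]
plate [ 0.5741 -0.1898  0.036 ] [[0.0938, -0.0584], [-0.0324, -0.0513]]
-31.922933083173564
foot [0.55410169 0.16613136 0.012     ] [[0.679, 0.17, 0.012], [0.653, 0.087, 0.012], [0.429, 0.161, 0.012], [0.455, 0.246, 0.012]]
-18.56866850017819
```

```bash
python3 -m jog '[{"x":1,"y":6,"z":-1.5,"spin":10},{"x":2,"y":12,"z":-3,"spin":20},{"x":3,"y":18,"z":-4.5,"spin":30},{"x":4,"y":24,"z":-6,"spin":40},{"x":5,"y":30,"z":-7.5,"spin":50}]' 20; python3 - <<'E'
from h import *
s=robot.observe();M=Rt(s);t=np.array([.574,-.19,0])-s['tool_pos'];print((M.T@t).round(3),np.degrees(np.arctan2(M[1,2],M[0,2])))
E
```

```text
[ 0.405  0.441 -0.111] -65.08743895258525$[0]: bad value
```

```bash
python3 -m jog '[{"fingers":0,"x":1,"y":6,"z":-1.5,"spin":10},{"fingers":0,"x":2,"y":12,"z":-3,"spin":20},{"fingers":0,"x":3,"y":18,"z":-4.5,"spin":30},{"fingers":0,"x":4,"y":24,"z":-6,"spin":40},{"fingers":0,"x":5,"y":30,"z":-7.5,"spin":50}]' 20; python3 - <<'E'
from h import *
s=robot.observe();M=Rt(s);t=np.array([.574,-.19,0])-s['tool_pos'];print((M.T@t).round(3),np.degrees(np.arctan2(M[1,2],M[0,2])))
E
```

```text
time: 1.78
tool_pos: [0.4409, -0.299, 0.3593]
tool_rot: [1.009, 1.57, -0.969]
contact_force: [1.2, -0.5, -1.1]
opening: 0.092
[ 0.359  0.079 -0.153] -113.29144033603633
```

```bash
python3 -m jog '[{"fingers":0,"x":2,"y":2.1,"z":-4.4,"spin":2.4},{"fingers":0,"x":4,"y":4.2,"z":-8.8,"spin":4.6},{"fingers":0,"x":5.4,"y":6.3,"z":-13.1,"spin":6.8},{"fingers":0,"x":5.4,"y":6.3,"z":-13.1,"spin":6.8}]'; python3 - <<'E'
from h import *
s=robot.observe();M=Rt(s);print(M.round(4))
p=robot.read_camera('wrist');cv2.imwrite('pics/w1.png',p['color'][:,:,::-1])
print([(d['xy'],d['conf']) for d in robot.look_for('plate',p)], p['T_tool_cam'].round(3).tolist())
h=cv2.cvtColor(p['color'],cv2.COLOR_RGB2HSV)
u,v=proj(np.array([.574,-.19,.036]),p,s).astype(int);print(u,v,h[v,u])
m=cv2.inRange(h,np.array([16,110,70]),np.array([27,255,255]))
n,l,st,ce=cv2.connectedComponentsWithStats(m);print(st[l[v,u]])
c=max(cv2.findContours((l==l[v,u]).astype('uint8'),0,1)[0],key=len)
b=cv2.boxPoints(cv2.minAreaRect(c));print(b.round().tolist())
w=np.array([ray(q,p,.036,s) for q in b]);print('plate',w.mean(0).round(4))
e=[(w[(i+1)%4]-w[i]) for i in range(2)];print([np.linalg.norm(a) for a in e]);e=max(e,key=np.linalg.norm);print(np.degrees(np.arctan2(e[1],e[0])),np.degrees(np.arctan2(M[1,2],M[0,2])))
print('off tool',M.T@(w.mean(0)-s['tool_pos']))
E
```

```text
time: 2.28
tool_pos: [0.5502, -0.2018, 0.3039]
tool_rot: [-1.733, 1.569, 2.464]
contact_force: [0.0, -0.8, -0.4]
opening: 0.0913
[[-1.70e-03  8.70e-01 -4.93e-01]
 [ 1.30e-03 -4.93e-01 -8.70e-01]
 [-1.00e+00 -2.10e-03 -3.00e-04]]
[([226.7, 174.1], 0.92), ([107.1, 28.1], 0.79), ([172.0, 294.5], 0.76)] [[-0.0, -0.276, 0.961, 0.02], [-0.0, -0.961, -0.276, 0.075], [1.0, -0.0, 0.0, -0.001], [0.0, 0.0, 0.0, 1.0]]
231 182 [ 22 112 209]
[ 200  120   64  114 6522]
[[196.0, 231.0], [201.0, 119.0], [263.0, 121.0], [259.0, 233.0]]
plate [ 0.5773 -0.1898  0.036 ]
[np.float64(0.10752391524784882), np.float64(0.05523704887295167)]
-35.135492918937096 -119.53706813885447
off tool [ 0.26782939  0.01821436 -0.0236705 ]
```

View pics/w1.png

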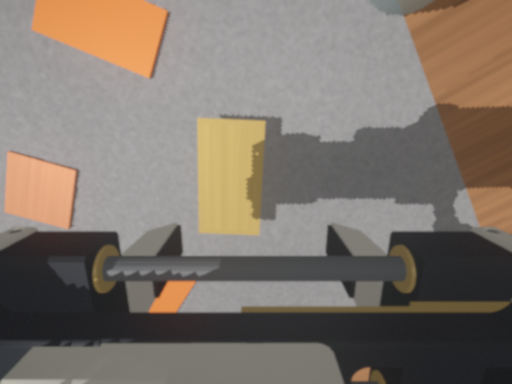

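```bash
cat >>h.py <<'E'
def quad(p,s,z,guess,lo,hi):
    h=cv2.cvtColor(p['color'],cv2.COLOR_RGB2HSV)
    m=cv2.morphologyEx(cv2.inRange(h,np.array(lo),np.array(hi)),cv2.MORPH_CLOSE,np.ones((5,5)))
    n,l=cv2.connectedComponents(m);u,v=proj(np.array(guess),p,s).astype(int)
    c=max(cv2.findContours((l==l[v,u]).astype('uint8'),0,1)[0],key=len)
    c=cv2.convexHull(c);return cv2.approxPolyN(c,4,ensure_convex=True)[0] if hasattr(cv2,'approxPolyN') else c
def rep(w,s):
    M=Rt(s);e=[w[1]-w[0],w[2]-w[1],w[2]-w[3],w[3]-w[0]]
    print('c',w.mean(0).round(4),'sides',[round(float(np.linalg.norm(a)),4) for a in e],'ang mod180',[round(float(np.degrees(np.arctan2(a[1],a[0]))%180),1) for a in e],'tool z az',np.degrees(np.arctan2(M[1,2],M[0,2])).round(2))
    print('tcp',s['tool_pos'],'offset in tool',(M.T@(w.mean(0)-s['tool_pos'])).round(4))
E
python3 -m jog '[{"fingers":0,"x":0,"y":0,"z":0,"spin":0},{"fingers":0,"x":0,"y":0,"z":0,"spin":0}]'; python3 - <<'E'
from h import *
s=robot.observe();p=robot.read_camera('wrist');cv2.imwrite('pics/w2.png',p['color'][:,:,::-1])
q=quad(p,s,.036,[.574,-.19,.036],[16,70,40],[28,255,255]);print(q.tolist())
rep(np.array([ray(a,p,.036,s) for a in q]),s)
E
```

```text
time: 2.62
tool_pos: [0.5481, -0.2052, 0.306]
tool_rot: [1.435, 1.57, -0.657]
contact_force: [0.0, 0.4, -0.3]
opening: 0.0918
[[261, 120], [255, 235], [195, 233], [192, 118]]
c [ 0.577 -0.19   0.036] sides [0.1115, 0.0602, 0.111, 0.0614] ang mod180 [147.4, 58.0, 148.1, 58.5] tool z az -119.85
tcp [ 0.54814928 -0.20517914  0.30598782] offset in tool [ 0.27    0.0172 -0.0275]
```

View pics/w2.png

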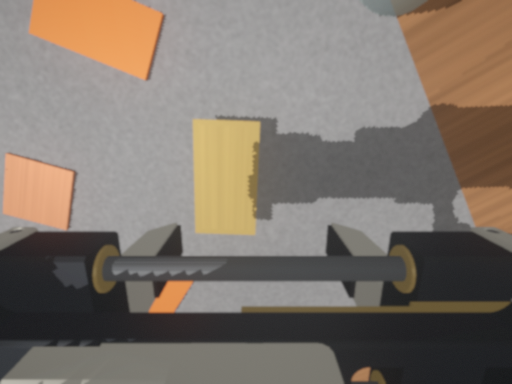

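The wrist view agrees: the brass plate spans pixels (192–261, 118–235) and its sides measure 110 × 60 mm. Next I centre over it and descend.

```bash
python3 -m jog '[{"fingers":0,"x":2,"y":1.7,"z":-2.75,"spin":2},{"fingers":0,"x":5,"y":1.7,"z":-2.75,"spin":2},{"fingers":0,"x":5,"y":1.7,"z":-2.75,"spin":2},{"fingers":0,"x":5,"y":1.7,"z":-2.75,"spin":2}]'; python3 - <<'E'
from h import *
s=robot.observe();M=Rt(s);print((M.T@(np.array([.577,-.19,.033])-s['tool_pos'])).round(4),np.degrees(np.arctan2(M[1,2],M[0,2])))
E
```

```text
time: 3.18
tool_pos: [0.5772, -0.1894, 0.2565]
tool_rot: [1.609, 1.569, -0.517]
contact_force: [0.5, -0.2, 0.9]
opening: 0.0915
[ 2.235e-01 -1.000e-04  6.000e-04] -121.8067192812198
```

```bash
python3 -m jog '[{"fingers":0,"x":3,"y":0,"z":0,"spin":0},{"fingers":0,"x":5.4,"y":0,"z":0,"spin":0},{"fingers":0,"x":6.4,"y":0,"z":0,"spin":0},{"fingers":0,"x":6.4,"y":0,"z":0,"spin":0},{"fingers":0.2,"x":6.4,"y":0,"z":0,"spin":0}]' 10;  python3 -m jog '[{"fingers":0.5,"x":0,"y":0,"z":0,"spin":0},{"fingers":0.5,"x":0,"y":0,"z":0,"spin":0},{"fingers":0.5,"x":0,"y":0,"z":0,"spin":0},{"fingers":0.5,"x":0,"y":0,"z":0,"spin":0}]' 15
```

```text
time: 3.8
tool_pos: [0.5776, -0.1891, 0.1928]
tool_rot: [1.655, 1.568, -0.471]
contact_force: [0.3, 0.3, 0.2]
opening: 0.0858
time: 4.3
tool_pos: [0.5772, -0.189, 0.1918]
tool_rot: [1.054, 1.57, -1.072]
contact_force: [-0.6, -1.8, 3.6]
opening: 0.0597
```

```bash
python3 -m jog '[{"fingers":0.6,"x":0,"y":0,"z":0,"spin":0},{"fingers":0.6,"x":0,"y":0,"z":0,"spin":0},{"fingers":0.6,"x":-2,"y":0,"z":0,"spin":0},{"fingers":0.6,"x":-5,"y":0,"z":0,"spin":0},{"fingers":0.6,"x":-9,"y":0,"z":0,"spin":0}]' 35;  python3 -m jog '[{"fingers":0.6,"x":-3,"y":0,"z":0,"spin":0},{"fingers":0.6,"x":-4,"y":0,"z":0,"spin":0},{"fingers":0.6,"x":-4,"y":0,"z":0,"spin":0}]'
python3 - <<'E'
from h import *
s=robot.observe();M=Rt(s);print(M.round(3));p=robot.read_camera('wrist');cv2.imwrite('pics/w3.png',p['color'][:,:,::-1])
t=robot.read_camera('top');cv2.imwrite('pics/t3.png',cv2.resize(t['color'][140:300,150:350,::-1],(800,640)))
for n in('vice','jaw','vice_seat','jaw_back'): print(n,[(d['xy'],d['conf']) for d in robot.look_for(n,t)][:2])
E
```

```text
time: 4.92
tool_pos: [0.5767, -0.1883, 0.2803]
tool_rot: [-1.586, 1.566, 2.572]
contact_force: [-0.1, -0.6, -2.9]
opening: 0.0592
time: 5.3
tool_pos: [0.5771, -0.1886, 0.3207]
tool_rot: [-1.723, 1.57, 2.435]
contact_force: [0.5, 0.1, -3.8]
opening: 0.0593
[[-0.001  0.85  -0.526]
 [ 0.    -0.526 -0.85 ]
 [-1.    -0.001 -0.   ]]
vice [([202.9, 215.4], 0.8)]
jaw [([187.1, 235.9], 0.5)]
vice_seat [([199.2, 215.7], 0.62)]
jaw_back [([193.0, 238.6], 0.63)]
```

View pics/w3.png

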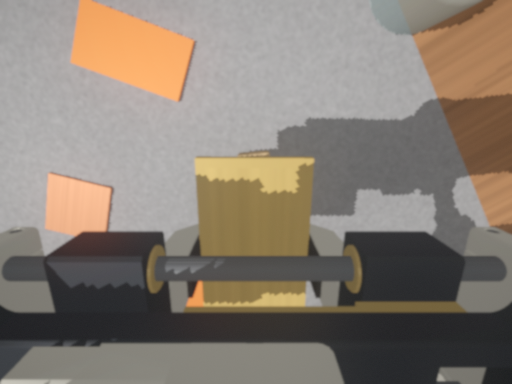

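Plate is held level, its far edge at pixels (195,157)–(314,157). Next I carry it to a viewing pose short of the vice.

```bash
python3 -m jog '[{"fingers":0.6,"x":-1,"y":-2,"z":-1.8,"spin":0},{"fingers":0.6,"x":-2,"y":-5,"z":-4.4,"spin":0},{"fingers":0.6,"x":-3,"y":-9,"z":-7.9,"spin":0},{"fingers":0.6,"x":-4,"y":-13,"z":-11.4,"spin":0},{"fingers":0.6,"x":-5,"y":-17,"z":-15,"spin":0}]';  python3 -m jog '[{"fingers":0.6,"x":0,"y":-4,"z":-3.5,"spin":-4},{"fingers":0.6,"x":0,"y":-8,"z":-7,"spin":-8},{"fingers":0.6,"x":0,"y":-11.5,"z":-10,"spin":-12},{"fingers":0.6,"x":0,"y":-13.4,"z":-11.7,"spin":-13.2},{"fingers":0.6,"x":0,"y":-13.4,"z":-11.7,"spin":-13.2}]'
 python3 -m jog '[{"fingers":0.6,"x":0,"y":0,"z":0,"spin":0},{"fingers":0.6,"x":0,"y":0,"z":0,"spin":0}]'
python3 - <<'E'
from h import *
s=robot.observe();M=Rt(s);print(M.round(3));p=robot.read_camera('wrist');cv2.imwrite('pics/w4.png',cv2.resize(p['color'][:,:,::-1],(800,600)))
for n in('vice','jaw','vice_seat','jaw_back'): print(n,[(d['xy'],d['conf']) for d in robot.look_for(n,p)][:2])
print(p['mtx'])
E
```

```text
time: 6.22
tool_pos: [0.5103, 0.0305, 0.372]
tool_rot: [2.8, 1.57, 0.675]
contact_force: [0.5, 0.0, -1.9]
opening: 0.0592
time: 6.85
tool_pos: [0.4578, 0.2002, 0.3717]
tool_rot: [-3.025, 1.57, 1.367]
contact_force: [-0.2, -1.1, -3.1]
opening: 0.0591
time: 7.1
tool_pos: [0.4594, 0.1975, 0.3714]
tool_rot: [0.384, 1.571, -1.512]
contact_force: [0.1, -1.2, -2.7]
opening: 0.0594
[[ 0.     0.948 -0.32 ]
 [-0.    -0.32  -0.948]
 [-1.     0.     0.   ]]
vice [([248.3, 74.6], 0.61)]
jaw [([248.6, 152.1], 0.85)]
vice_seat [([250.2, 76.4], 0.92)]
jaw_back [([251.2, 153.5], 0.67)]
[[271.11811686   0.         253.81614457]
 [  0.         271.11811686 194.33171384]
 [  0.           0.           1.        ]]
```

View pics/w4.png

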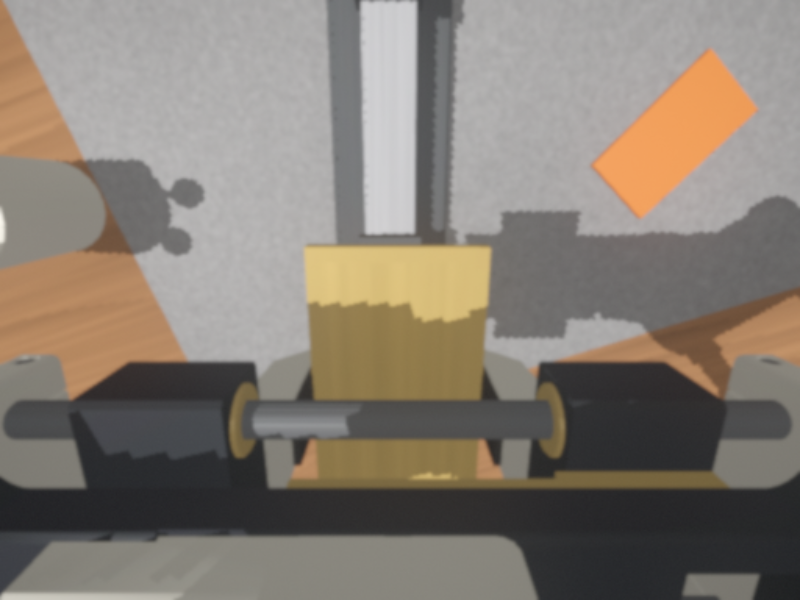

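```bash
python3 - <<'E'
from h import *
s=robot.observe();M=Rt(s);p=robot.read_camera('wrist');k=512/800
W=lambda a:(M.T@(ray(np.array(a)*k,p,.04,s)-s['tool_pos'])).round(4)
for a in [(362,5),(366,232),(417,5),(414,232)]: print(W(a))
# plate end, in tool frame at plate top
for a in [(305,245),(490,247)]: print('plate end',(M.T@(ray(np.array(a)*k,p,s['tool_pos'][2]-.1562,s)-s['tool_pos'])).round(4))
# refine by Otsu-like brightness edges
g=cv2.cvtColor(p['color'],cv2.COLOR_RGB2GRAY)
for r in (10,40,70,100,130,145):
    xs=np.where(g[r,200:300]>190)[0]+200;print(r,xs.min(),xs.max(),W(((xs.min())/k,r/k))[1:],W(((xs.max()+1)/k,r/k))[1:])
E
python3 -m jog '[{"fingers":0.6,"x":0,"y":3,"z":0,"spin":0},{"fingers":0.6,"x":0,"y":6,"z":0,"spin":0},{"fingers":0.6,"x":0,"y":7,"z":0,"spin":0},{"fingers":0.6,"x":0,"y":7,"z":0,"spin":0},{"fingers":0.6,"x":0,"y":7,"z":0,"spin":0}]'
 python3 - <<'E'
from h import *
s=robot.observe();p=robot.read_camera('wrist');cv2.imwrite('pics/w5.png',cv2.resize(p['color'][:,:,::-1],(800,600)))
E
```

```text
[ 0.3313  0.1834 -0.0228]
[ 0.3313  0.04   -0.0232]
[0.3313 0.1834 0.0122]
[0.3313 0.04   0.0119]
plate end [ 0.1562  0.0556 -0.0305]
plate end [0.1562 0.0549 0.0293]
10 232 265 [ 0.1775 -0.0226] [0.1775 0.0114]
40 233 265 [ 0.1507 -0.0222] [0.1507 0.0117]
70 233 264 [ 0.1223 -0.0228] [0.1223 0.011 ]
100 234 264 [ 0.0923 -0.0224] [0.0923 0.0114]
130 235 264 [ 0.0605 -0.0219] [0.0605 0.0117]
145 235 264 [ 0.0439 -0.0222] [0.0439 0.0119]
time: 8.02
tool_pos: [0.5248, 0.1763, 0.3712]
tool_rot: [-1.178, 1.57, -3.072]
contact_force: [0.4, 0.8, -3.0]
opening: 0.0593
```

View pics/w5.png

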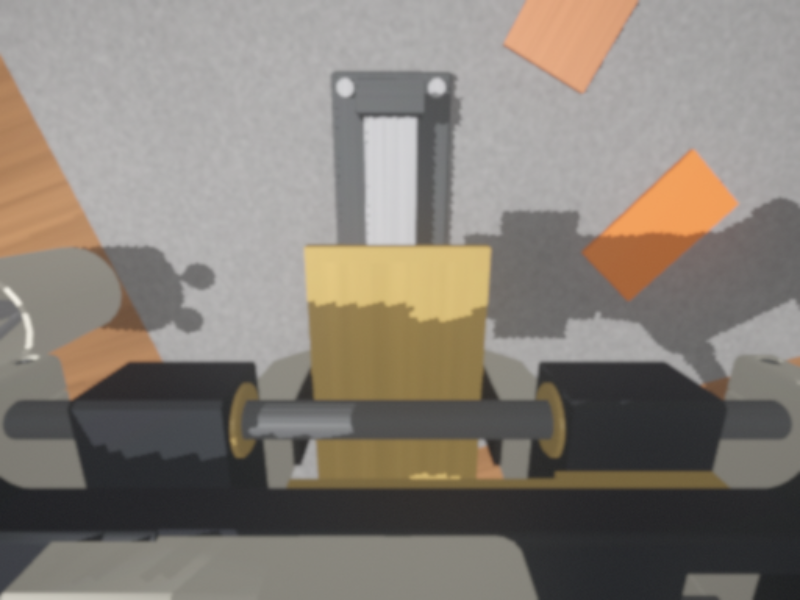

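```bash
python3 - <<'E'
from h import *
s=robot.observe();M=Rt(s);p=robot.read_camera('wrist');k=512/800
W=lambda a,z:(M.T@(ray(np.array(a)*k,p,z,s)-s['tool_pos'])).round(4)
for a in [(365,116),(416,116)]: print('face foot',W(a,.04))
for a in [(357,113),(424,113)]: print('jaw top front edge',W(a,.058))
for a in [(333,72),(455,73)]: print('foot end',W(a,.012))
g=cv2.cvtColor(p['color'],cv2.COLOR_RGB2GRAY);print(g[60:90,250].tolist())
for r in (85,110,140):
    xs=np.where(g[r,200:300]>180)[0]+200;print(r,W(((xs.min())/k,r/k),.04)[1:],W(((xs.max()+1)/k,r/k),.04)[1:])
print(s['tool_pos'],M[:,1])
E
```

```text
face foot [ 0.3313  0.1182 -0.0222]
face foot [0.3313 0.1182 0.0124]
jaw top front edge [ 0.3133  0.1175 -0.0261]
jaw top front edge [0.3133 0.1175 0.0167]
foot end [ 0.3592  0.1513 -0.0466]
foot end [0.3593 0.1507 0.0414]
[122, 122, 121, 121, 122, 124, 122, 122, 123, 122, 121, 115, 100, 89, 111, 160, 195, 207, 209, 208, 209, 209, 208, 209, 209, 209, 209, 209, 209, 209]
85 [ 0.1075 -0.022 ] [0.1075 0.0123]
110 [ 0.0819 -0.0226] [0.0819 0.0126]
140 [ 0.0495 -0.0221] [0.0495 0.013 ]
[0.52483246 0.17632395 0.37135554] [ 9.48122884e-01 -3.17903361e-01 -6.71133056e-04]
```

```bash
python3 -m jog '[{"fingers":0.6,"x":1,"y":3,"z":-0.43,"spin":0},{"fingers":0.6,"x":4,"y":5.6,"z":-0.43,"spin":0},{"fingers":0.6,"x":8,"y":5.6,"z":-0.43,"spin":0},{"fingers":0.6,"x":12,"y":5.6,"z":-0.43,"spin":0},{"fingers":0.6,"x":13,"y":5.6,"z":-0.43,"spin":0}]'
 python3 -m jog '[{"fingers":0.6,"x":0,"y":0,"z":0,"spin":0},{"fingers":0.6,"x":0,"y":0,"z":0,"spin":0}]'
 python3 - <<'E'
from h import *
s=robot.observe();M=Rt(s);p=robot.read_camera('wrist');cv2.imwrite('pics/w6.png',cv2.resize(p['color'][:,:,::-1],(800,600)))
t=np.array([.52483,.17632,.37136])+M@np.array([0,.056,-.0043]);print('remaining',M.T@(t-s['tool_pos']),M[:,2])
E
```

```text
time: 8.75
tool_pos: [0.5789, 0.1624, 0.239]
tool_rot: [-1.095, 1.565, -2.989]
contact_force: [0.1, -0.2, -2.9]
opening: 0.0594
time: 9.0
tool_pos: [0.5806, 0.1625, 0.2434]
tool_rot: [2.017, 1.567, 0.122]
contact_force: [-0.2, 1.0, -3.2]
opening: 0.0593
remaining [-0.12817954 -0.00088751  0.00013964] [-0.31812414 -0.94804785 -0.00151951]
```

View pics/w6.png

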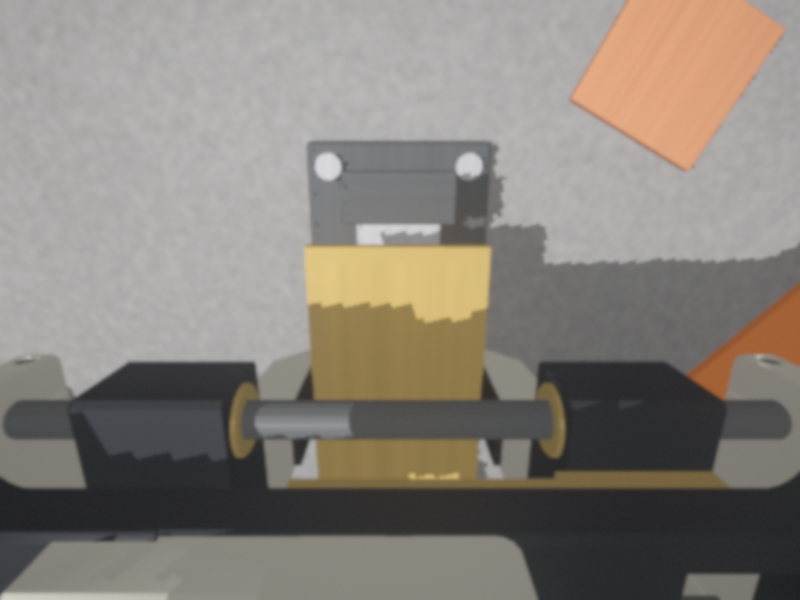

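Plate and bed are aligned to within 1 mm (plate centre column 397.5, bed 399) and clear of the fixed jaw. I lower it slowly.

```bash
python3 -m jog '[{"fingers":0.6,"x":1.2,"y":0,"z":0.07,"spin":0},{"fingers":0.6,"x":2.4,"y":0,"z":0.07,"spin":0},{"fingers":0.6,"x":3.2,"y":0,"z":0.07,"spin":0},{"fingers":0.6,"x":3.6,"y":0,"z":0.07,"spin":0},{"fingers":0.6,"x":3.6,"y":0,"z":0.07,"spin":0}]'
 python3 -m jog '[{"fingers":0.6,"x":0,"y":0,"z":0,"spin":0},{"fingers":0.6,"x":0.1,"y":0,"z":0,"spin":0},{"fingers":0.6,"x":0.2,"y":0,"z":0,"spin":0},{"fingers":0.6,"x":0.3,"y":0,"z":0,"spin":0}]'
```

```text
time: 9.68
tool_pos: [0.5798, 0.1615, 0.2049]
tool_rot: [-0.977, 1.57, -2.872]
contact_force: [-1.2, -0.7, -3.4]
opening: 0.0593
time: 10.18
tool_pos: [0.5798, 0.1616, 0.2024]
tool_rot: [1.556, 1.571, -0.339]
contact_force: [0.2, 0.9, -2.4]
opening: 0.0598
```

```bash
python3 -m jog '[{"fingers":0.6,"x":0.05,"y":0,"z":0,"spin":0},{"fingers":0.6,"x":0.05,"y":0,"z":0,"spin":0},{"fingers":0.6,"x":0.05,"y":0,"z":0,"spin":0}]'
 python3 -m jog '[{"fingers":0.6,"x":0.05,"y":0,"z":0,"spin":0},{"fingers":0.6,"x":0.05,"y":0,"z":0,"spin":0},{"fingers":0.6,"x":0.05,"y":0,"z":0,"spin":0}]'
```

```text
time: 10.55
tool_pos: [0.5799, 0.1616, 0.2018]
tool_rot: [1.175, 1.571, -0.72]
contact_force: [0.6, 0.0, -2.6]
opening: 0.0593
time: 10.92
tool_pos: [0.5798, 0.1615, 0.2018]
tool_rot: [1.679, 1.57, -0.216]
contact_force: [-2.7, -0.2, 4.2]
opening: 0.0594
```

```bash
python3 -m jog '[{"fingers":0.32,"x":0,"y":0,"z":0,"spin":0},{"fingers":0.25,"x":0,"y":0,"z":0,"spin":0},{"fingers":0.1,"x":0,"y":0,"z":0,"spin":0},{"fingers":0,"x":0,"y":0,"z":0,"spin":0},{"fingers":0,"x":0,"y":0,"z":0,"spin":0}]' 5
 python3 -m jog '[{"fingers":0,"x":0,"y":0,"z":0,"spin":0},{"fingers":0,"x":-1,"y":0,"z":0,"spin":0},{"fingers":0,"x":-4,"y":0,"z":0,"spin":0},{"fingers":0,"x":-9,"y":0,"z":0,"spin":0},{"fingers":0,"x":-13,"y":0,"z":0,"spin":0}]'
```

```text
time: 11.55
tool_pos: [0.5799, 0.1615, 0.2013]
tool_rot: [0.647, 1.571, -1.248]
contact_force: [-0.7, 1.0, 0.7]
opening: 0.0908
time: 12.18
tool_pos: [0.5798, 0.1616, 0.3341]
tool_rot: [1.991, 1.569, 0.097]
contact_force: [0.8, 0.6, -0.8]
opening: 0.0919
```

Released and retracted. Next I move back behind the sliding jaw with the fingers shut, and look.

```bash
python3 -m jog '[{"fingers":0.3,"x":0,"y":-4,"z":0,"spin":0},{"fingers":0.6,"x":0,"y":-8,"z":0,"spin":0},{"fingers":1,"x":0,"y":-12,"z":0,"spin":0},{"fingers":1,"x":0,"y":-14.2,"z":0,"spin":0},{"fingers":1,"x":0,"y":-14.2,"z":0,"spin":0}]' 20
 python3 -m jog '[{"fingers":1,"x":0,"y":0,"z":0,"spin":0},{"fingers":1,"x":0,"y":0,"z":0,"spin":0}]'
 python3 - <<'E'
from h import *
s=robot.observe();M=Rt(s);p=robot.read_camera('wrist');cv2.imwrite('pics/w7.png',cv2.resize(p['color'][:,:,::-1],(800,600)))
print(M.round(3))
q=quad(p,s,.046,[.58,.1615,.046],[16,70,40],[28,255,255]);print((q/.64).tolist());rep(np.array([ray(a,p,.046,s) for a in q]),s)
for n in('jaw','jaw_back'): print(n,[(np.array(d['xy'])/.64,(M.T@(ray(d['xy'],p,.07,s)-s['tool_pos'])).round(4)) for d in robot.look_for(n,p)][:2])
E
```

```text
time: 12.8
tool_pos: [0.4441, 0.2072, 0.3323]
tool_rot: [2.111, 1.57, 0.217]
contact_force: [1.1, -0.1, -0.5]
opening: 0.0462
time: 13.05
tool_pos: [0.446, 0.2065, 0.3314]
tool_rot: [1.896, 1.57, 0.001]
contact_force: [-0.1, 0.6, -0.0]
opening: 0.0263
[[ 0.001  0.948 -0.319]
 [ 0.    -0.319 -0.948]
 [-1.     0.001 -0.   ]]
[[454.6875, 0.0], [450.0, 164.0625], [345.3125, 162.5], [340.625, 0.0]]
c [0.5674 0.1659 0.046 ] sides [0.0845, 0.0625, 0.0836, 0.0618] ang mod180 [161.6, 70.6, 161.2, 71.4] tool z az -108.61
tcp [0.44603157 0.20648754 0.33144513] offset in tool [ 2.855e-01  1.278e-01 -2.000e-04]
jaw [(array([395.    , 240.3125]), array([ 0.2615,  0.0432, -0.0018]))]
jaw_back [(array([393.90625, 239.84375]), array([ 0.2615,  0.0434, -0.0024]))]
```

View pics/w7.png

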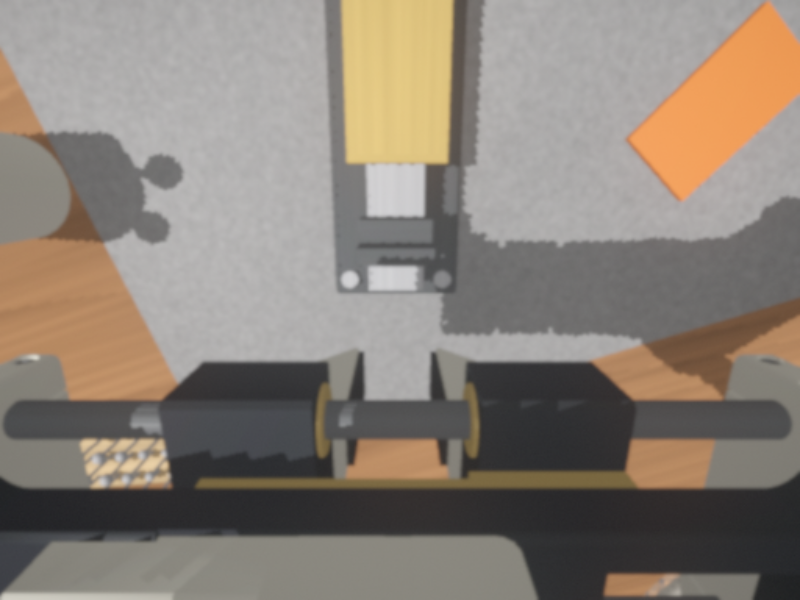

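```bash
python3 - <<'E'
from h import *
s=robot.observe();M=Rt(s);p=robot.read_camera('wrist')
W=lambda a,z:(M.T@(ray(np.array(a)*.64,p,z,s)-s['tool_pos'])).round(4)
print('back at bed',W((393,265),.04),'thumb top back/front',W((393,262),.082),W((393,248),.082),'face',W((393,216),.04),'foot end',W((397,292),.012),'plate end',W((397,163),.046))
E
python3 -m jog '[{"fingers":1,"x":0,"y":-1,"z":0,"spin":0},{"fingers":1,"x":0,"y":-1,"z":0,"spin":0}]'
```

```text
back at bed [ 0.2912  0.0232 -0.0032] thumb top back/front [ 0.2492  0.0329 -0.0028] [ 0.2492  0.0406 -0.0028] face [ 0.2912  0.0545 -0.0031] foot end [ 0.3192 -0.0021 -0.0005] plate end [ 0.2852  0.086  -0.0006]
time: 13.5
tool_pos: [0.435, 0.2102, 0.3313]
tool_rot: [-0.978, 1.57, -2.873]
contact_force: [-0.6, -0.9, 0.4]
opening: 0.0007
```

```bash
python3 -m jog '[{"fingers":1,"x":4,"y":0,"z":-0.2,"spin":0},{"fingers":1,"x":8,"y":0,"z":-0.2,"spin":0},{"fingers":1,"x":10.1,"y":0,"z":-0.2,"spin":0},{"fingers":1,"x":10.1,"y":0,"z":-0.2,"spin":0},{"fingers":1,"x":10.1,"y":1,"z":-0.2,"spin":0}]'
python3 -m jog '[{"fingers":1,"x":0,"y":0.5,"z":0,"spin":0},{"fingers":1,"x":0,"y":1,"z":0,"spin":0},{"fingers":1,"x":0,"y":1.5,"z":0,"spin":0},{"fingers":1,"x":0,"y":2,"z":0,"spin":0},{"fingers":1,"x":0,"y":2.5,"z":0,"spin":0}]'
```

```text
time: 14.12
tool_pos: [0.4462, 0.2089, 0.2312]
tool_rot: [2.081, 1.57, 0.187]
contact_force: [0.5, -0.1, -0.5]
opening: 0.0004
time: 14.75
tool_pos: [0.4693, 0.2008, 0.2303]
tool_rot: [-1.331, 1.569, 3.057]
contact_force: [-4.3, 2.3, 2.9]
opening: 0.0006
```

```bash
python3 -m jog '[{"fingers":1,"x":0,"y":0.5,"z":0,"spin":0},{"fingers":1,"x":0,"y":1,"z":0,"spin":0},{"fingers":1,"x":0,"y":1.5,"z":0,"spin":0},{"fingers":1,"x":0,"y":2,"z":0,"spin":0},{"fingers":1,"x":0,"y":2.5,"z":0,"spin":0}]'
python3 -m jog '[{"fingers":1,"x":0,"y":0.2,"z":0,"spin":0},{"fingers":1,"x":0,"y":0.4,"z":0,"spin":0},{"fingers":1,"x":0,"y":0.6,"z":0,"spin":0}]'
python3 -m jog '[{"fingers":1,"x":0,"y":0.1,"z":0,"spin":0},{"fingers":1,"x":0,"y":0.2,"z":0,"spin":0},{"fingers":1,"x":0,"y":0.3,"z":0,"spin":0}]'
```

```text
time: 15.38
tool_pos: [0.4935, 0.1926, 0.2303]
tool_rot: [-0.473, 1.571, -2.368]
contact_force: [-4.9, 1.0, 3.8]
opening: 0.0006
time: 15.75
tool_pos: [0.4987, 0.1909, 0.2303]
tool_rot: [-1.25, 1.57, 3.138]
contact_force: [-5.5, 1.8, 4.5]
opening: 0.0
time: 16.12
tool_pos: [0.5006, 0.1903, 0.2304]
tool_rot: [-1.372, 1.567, 3.017]
contact_force: [-13.1, 6.4, 11.1]
opening: 0.0002
```

```bash
python3 -m jog '[{"fingers":1,"x":0,"y":0.1,"z":0,"spin":0},{"fingers":1,"x":0,"y":0.1,"z":0,"spin":0}]'
python3 -m jog '[{"fingers":1,"x":0,"y":0.1,"z":0,"spin":0},{"fingers":1,"x":0,"y":0.1,"z":0,"spin":0}]'
```

```text
time: 16.38
tool_pos: [0.5008, 0.1903, 0.2303]
tool_rot: [-1.35, 1.565, 3.039]
contact_force: [-14.2, 5.8, 10.2]
opening: 0.0005
time: 16.62
tool_pos: [0.5012, 0.1903, 0.2303]
tool_rot: [-1.351, 1.563, 3.037]
contact_force: [-17.5, 8.1, 14.5]
opening: 0.0002
```

```bash
python3 -m jog '[{"fingers":1,"x":0,"y":0.15,"z":0,"spin":0},{"fingers":1,"x":0,"y":0.15,"z":0,"spin":0}]'
python3 -m jog '[{"fingers":1,"x":0,"y":-1,"z":0,"spin":0},{"fingers":1,"x":0,"y":-4,"z":0,"spin":0},{"fingers":1,"x":-5,"y":-4.5,"z":0,"spin":0},{"fingers":1,"x":-11,"y":-4.5,"z":0,"spin":0},{"fingers":1,"x":-15,"y":-2,"z":0,"spin":0}]'
python3 -m jog '[{"fingers":1,"x":-2,"y":4,"z":0,"spin":0},{"fingers":1,"x":-4,"y":5,"z":0,"spin":0},{"fingers":1,"x":-4,"y":5,"z":0,"spin":0},{"fingers":1,"x":-4,"y":5,"z":0,"spin":0}]'
 python3 - <<'E'
from h import *
s=robot.observe();M=Rt(s);p=robot.read_camera('wrist');cv2.imwrite('pics/w8.png',cv2.resize(p['color'][:,:,::-1],(800,600)))
q=quad(p,s,.046,[.586,.1595,.046],[16,70,40],[28,255,255]);print((q/.64).round().tolist());rep(np.array([ray(a,p,.046,s) for a in q]),s)
E
```

```text
time: 16.88
tool_pos: [0.5017, 0.1901, 0.2304]
tool_rot: [-1.363, 1.56, 3.026]
contact_force: [-22.9, 9.1, 17.9]
opening: 0.0005
time: 17.5
tool_pos: [0.4862, 0.1953, 0.3834]
tool_rot: [1.99, 1.566, 0.096]
contact_force: [0.4, 0.6, -0.1]
opening: 0.0002
time: 18.0
tool_pos: [0.5332, 0.1792, 0.4193]
tool_rot: [-0.808, 1.57, -2.703]
contact_force: [-0.6, -0.6, 0.1]
opening: 0.0008
[[436.0, 273.0], [361.0, 273.0], [361.0, 134.0], [439.0, 133.0]]
c [0.5852 0.16   0.046 ] sides [0.0639, 0.1105, 0.0609, 0.1117] ang mod180 [71.4, 160.1, 72.5, 161.6] tool z az -108.57
tcp [0.53319989 0.17919987 0.41929568] offset in tool [0.3732 0.0558 0.0013]
```

View pics/w8.png

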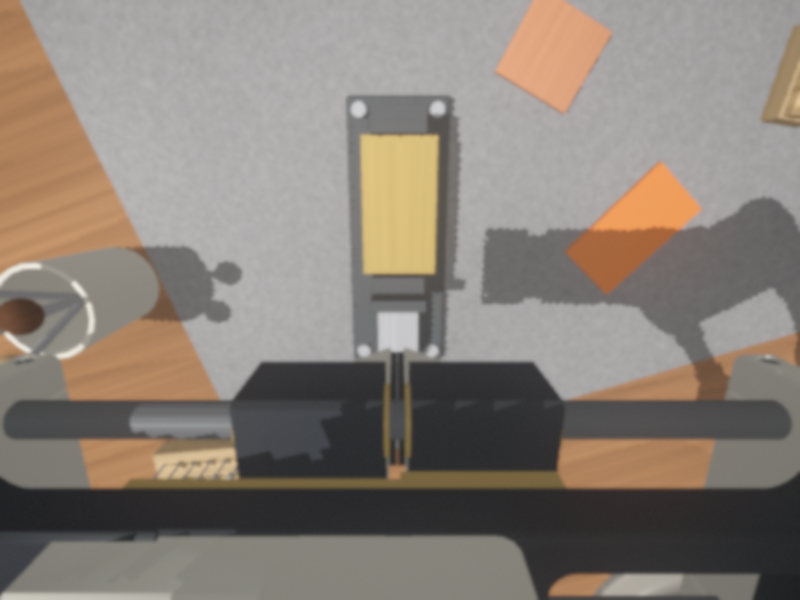

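The plate (pixels 361–439 × 133–273) sits square between both jaws, with no white bed visible at either end. The pushing force stalled at about 25 N, and everything else is where it was.

```bash
python3 -c "
from cell import robot
print(robot.hand_in())"
```

```text
the job is handed in; nothing more can be done
None
```

I picked the brass plate off its rest by its long edges, laid it on the vice bed and let go. I then pushed the sliding jaw home with the shut fingers and handed in at about 18 s of the 54 s allowed.

- **Clamping:** the push stalled at about 25 N sideways, so the jaw is hard against the plate. The force also had an upward part of about 18 N from the fingers. That makes about 30 N in total at the wrist.
- **Final wrist picture:** no bed shows at either end of the plate. It measures about 111 × 62 mm, is square to the jaws within measuring error, and is centred to about 1 mm. No gap showed, but a gap under a millimetre would be too small to see from that height.
- **Bystanders:** nothing else was touched as far as the pictures and forces show. The last picture shows only some of the other things on the bench, and I took no final overhead picture.

No check failed.

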